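# Turn over the flask drying rack

## Task

The tall flask leaning in the drying rack is dry: while it still leans in the rack, press its pulled-up cap fully home, then lift the flask out and stand it upright on the round cork mat with its whole foot on the mat, setting it down rather than dropping it. Also pull the short flask's cap all the way up so that it can air; that flask stays clipped in its bay. Leave the other things on the worktop where they are.

Things in the scene. Friction and masses are not known exactly. Their poses are not given: they have to be found in the camera images.
- rack: Fixed wooden rack, base board 150 x 250 x 12 mm (x by y). Origin: centre of its underside. Two open bays, at y = -75 and +75 mm, hold flasks leaning 30 degrees towards rack -x (the robot); which flask is in which varies. Foot centre at x = 35, z = 38 mm. A back board under the lean (rack -x side) reaches 90 mm up the flask, side cheeks (76 mm over all) 60 mm.
- tall_flask: Loose brushed-metal flask, 0.2 to 0.4 kg: cylinder 60 mm in diameter, 145 mm high, then a 6 mm shoulder and a black cap. Origin: centre of its underside; z: its axis, foot to cap. It starts leaning loose in a rack bay. With the cap home it can be gripped round the metal just below the shoulder (120 to 140 mm above its foot), tool in line with its axis.
- tall_cap (a joint): Push-on cap of the tall flask, sliding on the flask's axis: 0 = pressed home, 0.016 m = pulled fully up (end stop); it starts within 2 mm of that. A tight seal holds it wherever it is left: it takes about 5 N to move either way. It cannot come off.
- tall_cap_top (a point): Centre of the flat top of the tall flask's cap (a black cylinder of 46 mm diameter, 20 mm tall); 170 mm above the flask's foot when home, 186 mm when up.
- short_flask: Brushed-metal flask, 60 mm diameter, 105 mm high with a 6 mm shoulder above it, held fixed in the other rack bay by a steel clip: it cannot be taken out. Origin: centre of its underside; z: its axis, foot to cap.
- short_cap (a joint): Push-on cap of the short flask, sliding on the flask's axis: 0 = home (it starts within 1 mm of it), 0.018 m = pulled fully up (end stop; it cannot come off). A tight seal holds it wherever it is left: it takes about 6 N to move either way.
- short_cap_top (a point): Centre of the flat top of the short flask's cap (a black upright cylinder of 40 mm diameter, 36 mm tall, its lower rim at the shoulder); 146 mm above the flask's foot when home, 164 mm when up.
- mat: Fixed round cork mat, 120 mm diameter, 6 mm thick. Origin: centre of its underside.
- jar: Bystander: glass jar, 72 mm diameter, 100 mm high. Origin: centre of its underside.
- mill: Bystander: dark wooden pepper mill, 54 mm diameter, 142 mm high. Origin: centre of its underside.
- tin: Bystander: tin, 56 mm diameter, 70 mm high, on the robot's side of the mat. Origin: centre of its underside.
- spice: Bystander: small amber jar, 44 mm diameter, 80 mm high, beyond the mat. Origin: centre of its underside.
- mug: Bystander: white mug, 80 mm diameter, 90 mm high, beyond the rack. Origin: centre of its underside.
- bowl: Bystander: bowl, 120 mm diameter, 50 mm high. Origin: centre of its underside.
- spoon: Bystander: spoon lying at the right side of the worktop, about 200 mm long.
Not all that is in view belongs to the job. What is meant by the mat is not black, and is the larger of those in its own colour.

How it is judged:
By the outcome, as a careful person would: the job done as asked, in the order asked, and still so for the second after the job is handed in, with the robot touching nothing.
It also fails if it takes over 54 s, if anything falls off the work surface, if the arm or the gripper's body presses on something with over 40 N, if the wrist force passes 120 N, or if a joint passes its speed limit or range.

## Robot

A 6-joint arm with a two-finger parallel gripper is mounted at the origin on the work surface. World frame = base frame: x ahead of the robot, y to its left, z up, the work surface at z = 0. Lengths are in m, angles in rad, forces in N, time in s.
With the tool pointing down it reaches from about 0.35 to 0.975 m from the base axis. Payload 4.9 kg.
Tool frame: the origin (TCP) lies on the centre line of the jaws, within the pads' length; the fingertips stand 19 mm ahead of it and the grasp point (between the pads) is the TCP; z points along the fingers, y is the line along which they close (so a half turn about z gives the same grasp; the last joint's range is limited). The gripper opens to 85 mm and grips with 20 to 120 N. Pads are 22 mm wide; open, the fingers measure 114 mm over their backs; the gripper's body (76 mm by 85 mm) begins 54 mm behind the grasp point. The pads swing forward as they close: fully open they stand 13 mm farther back than shut.
Start: joints at [-1.388, 0.053, 1.613, -0, 1.476, -0.119], TCP at [0.186, -0.597, 0.25] pointing down, gripper open.
Joint ranges: [-3.01, 3.01], [-1.01, 2.22], [0.06, 2.58], [-1.02, 4.17], [0.09, 2.62], [-3.14, 3.14]. Speed limits (rad/s): [2.57, 2.57, 3.14, 3.14, 3.14, 3.14].

## Interface

Orientations are given as a unit quaternion [w, x, y, z].
In Python, from plant import state, grab_frame, ticket, spotter gives the robot as it stands.
- The arm moves only by the tool apply_moves, never from a script. Its argument "series" is a list of rows, each an object of numbers: "jaw": the closure, from 0 (fully open) to 1 (shut); "dx", "dy", "dz": the shift along the tool's x, y, z in mm; "turn": the turn about the tool's z in rad. A call has 1 to 5 rows; each row is the pose to reach, as a shift and turn from the pose commanded when the call began, along the tool's axes at that moment; what a row does not reach only later rows make up. A row lasts 1/12 s, in which the tool goes at most 41.7 mm and 7.16 degrees, less where a joint would pass 70% of its speed; a pose out of reach is approached as far as the arm can. A call with a gripper value outside its range is refused whole. The fingers move at their own pace and stop on an object; the grip force is fixed at half the most. Time passes only in rows, so rows that repeat a pose let the fingers close. It gives the time, the measured TCP pose, the force, the opening and the grip force at its end, in the units of the state.
- state(): the state, without advancing time (a new reading comes with each control period).
- grab_frame(name): name is "scene" or "top" or "wrist"; returns a dict with "pixels" (480x640x3 uint8, red, green, blue), "mtx" (3x3 intrinsics, pixels), "camera_from_world" (4x4, takes a point from world to camera coordinates). Camera axes: x right, y down, z forward; pixel columns grow to the right and rows downward; lengths in m; the calibration is good to about 2 mm. The wrist camera is an equidistant fisheye: a pixel r from the principal point sees the ray r / f radians off the axis. A picture is of the moment at which its call begins. There is no depth.
- ticket.job_done(): hands the job in; it is judged then, once.
Trained networks look in a picture, given as the dict that the camera call returned (one of the last four; its "shot" number tells which), for a name from the list of things; names that differ only in an ending like _2 or _b are one class to them, and where a whole thing is asked for, a point or a joint stands for the part that bears it (a point fixed in the world has none). Each returns a list of dicts, best first, with "conf" (0 to 1); they miss things now and then, are a little off and sometimes report something else, mostly with a low value. They report only what shows in the picture. A call takes as long as a camera call. They do not tell look-alikes from the thing itself.
- spotter.outline_of(picture, target): "region" (480x640 bool, what is visible of it) and "extent" ([left, top, right, bottom] in pixels, round what is visible of it).
The state is a dict: "time": time; "joint_pos": joint angles; "joint_vel": joint speeds; "joint_efforts": joint torques, N m; "tool_pos": TCP position; "tool_rot": TCP orientation; "contact_force": force on the tool from outside, world axes, zero at the start; "ft_torque": the same for the moment, N m; "gripper_width": opening from 0.0 (shut) to 1.0 (fully open); "grasp_force": force on a finger pad.
Only numpy, scipy, OpenCV 4.12 (cv2) and the standard library are available. Lean on these libraries where they do the work, as an engineer would, in place of code of your own. Each camera call takes 0.05 s, during which the arm holds its last target. There are 200 camera calls.

## Working session

There is one attempt and no reset: what is moved stays moved. The work goes in short steps, Python scripts to look and compute and a tool call to move; the robot and the scene stay as the last step left them, time stands still between calls to the robot, and variables do not carry over. Pictures are saved under pics/ and viewed, at most 10 in all, crops included, and the job is handed in when it is done.

Besides the shell and the picture viewer there is one more tool, called after ">>>" by a JSON object that holds its "fn" and its "kwargs". apply_moves: Moves the arm, as the interface text tells. Its arguments: {"type":"object","properties":{"series":{"type":"array","items":{"type":"object","properties":{"jaw":{"type":"number"},"dx":{"type":"number"},"dy":{"type":"number"},"dz":{"type":"number"},"turn":{"type":"number"}}}}},"required":["series"]}

```bash
mkdir -p pics; ls
cat > h.py <<'E'
import numpy as np, cv2, json
from plant import state, grab_frame, ticket, spotter
def save(f,name,box=None,scale=1):
    p=f["pixels"][:,:,::-1]
    if box: p=p[box[1]:box[3],box[0]:box[2]]
    cv2.imwrite("pics/"+name,cv2.resize(p,None,fx=scale,fy=scale,interpolation=cv2.INTER_CUBIC))
def proj(f,P):
    T=f["camera_from_world"];P=np.atleast_2d(P);c=P@T[:3,:3].T+T[:3,3];u=c@f["mtx"].T
    return u[:,:2]/u[:,2:]
def ray(f,uv):
    T=f["camera_from_world"];R=T[:3,:3];o=-R.T@T[:3,3]
    d=R.T@np.linalg.solve(f["mtx"],[uv[0],uv[1],1]);return o,d/np.linalg.norm(d)
def onz(f,uv,z):
    o,d=ray(f,uv);return o+d*(z-o[2])/d[2]
E
python3 - <<'E'
from h import *
fs={n:grab_frame(n) for n in("scene","top")}
for n,f in fs.items():
    save(f,n+"1.png")
    T=f["camera_from_world"];print(n,f["mtx"].round(1).tolist(),(-T[:3,:3].T@T[:3,3]).round(3))
    for t in["rack","tall_flask","tall_cap","short_flask","short_cap","mat","jar","mill","tin","spice","mug","bowl","spoon"]:
        for r in spotter.outline_of(f,t)[:3]:
            ys,xs=np.nonzero(r["region"]);print(n,t,round(r["conf"],2),np.round(r["extent"]).tolist(),xs.mean().round(1),ys.mean().round(1))
print(state())
E
```

```text
pics
scene [[472.6, 0.0, 317.8], [0.0, 472.6, 234.3], [0.0, 0.0, 1.0]] [ 1.474 -0.276  0.99 ]
scene tall_flask 0.75 [420.0, 181.0, 447.0, 252.0] 433.3 216.9
scene tall_flask 0.5 [378.0, 215.0, 393.0, 227.0] 386.0 219.4
scene tall_cap 0.63 [418.0, 185.0, 438.0, 193.0] 428.1 187.5
scene tall_cap 0.53 [427.0, 177.0, 463.0, 203.0] 445.6 188.3
scene short_flask 0.94 [378.0, 210.0, 405.0, 266.0] 390.7 240.3
scene short_cap 0.62 [235.0, 246.0, 257.0, 276.0] 246.2 262.4
scene short_cap 0.56 [378.0, 213.0, 393.0, 227.0] 386.0 219.7
scene mat 0.74 [277.0, 306.0, 331.0, 344.0] 302.6 324.5
scene mat 0.72 [216.0, 285.0, 262.0, 321.0] 240.2 302.5
scene mat 0.58 [277.0, 273.0, 301.0, 300.0] 287.6 285.7
scene jar 0.83 [297.0, 211.0, 320.0, 252.0] 308.3 232.1
scene jar 0.52 [381.0, 214.0, 396.0, 229.0] 386.6 219.6
scene mill 0.74 [378.0, 212.0, 392.0, 230.0] 385.8 219.7
scene mill 0.63 [321.0, 250.0, 343.0, 296.0] 332.6 274.4
scene tin 0.85 [238.0, 250.0, 256.0, 277.0] 246.1 262.9
scene tin 0.57 [425.0, 256.0, 467.0, 303.0] 443.3 277.6
scene spice 0.66 [241.0, 316.0, 262.0, 348.0] 249.4 331.3
scene m
[... 1326 characters left out ...]
nt_pos': array([-1.38797280e+00,  5.27125301e-02,  1.61287622e+00, -4.76867150e-05,
        1.47604755e+00, -1.18983491e-01]), 'joint_vel': array([ 0.00142042, -0.00114794, -0.00044861, -0.00043462, -0.00042511,
        0.0008408 ]), 'joint_efforts': array([-7.86331493e-04, -3.93680155e+01, -3.70452189e+01, -2.11369907e-04,
        6.20928768e-04,  9.25322219e-07]), 'tool_pos': array([ 0.18577301, -0.59672881,  0.25031002]), 'tool_rot': array([-2.10559241e-05,  9.88635316e-01,  1.50333668e-01, -2.44207948e-05]), 'contact_force': array([-0.22109035, -0.64122042,  0.25189564]), 'ft_torque': array([-0.06636021,  0.02075016, -0.05272195]), 'grasp_force': 0.0, 'gripper_width': 1.0002839284340923}
```

View pictures.

Run:
```python
import cv2
a=cv2.imread("pics/scene1.png")[130:370,100:500];cv2.imwrite("pics/s1c.png",cv2.resize(a,None,fx=2,fy=2,interpolation=3))
a=cv2.imread("pics/top1.png")[170:345,130:410];cv2.imwrite("pics/t1c.png",cv2.resize(a,None,fx=2.8,fy=2.8,interpolation=3))
```

```text
(no output)
```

View pics/s1c.png

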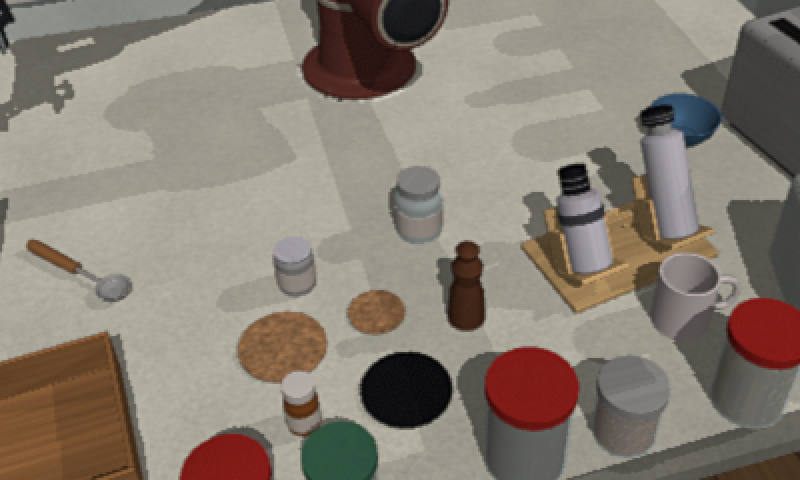

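View pics/t1c.png

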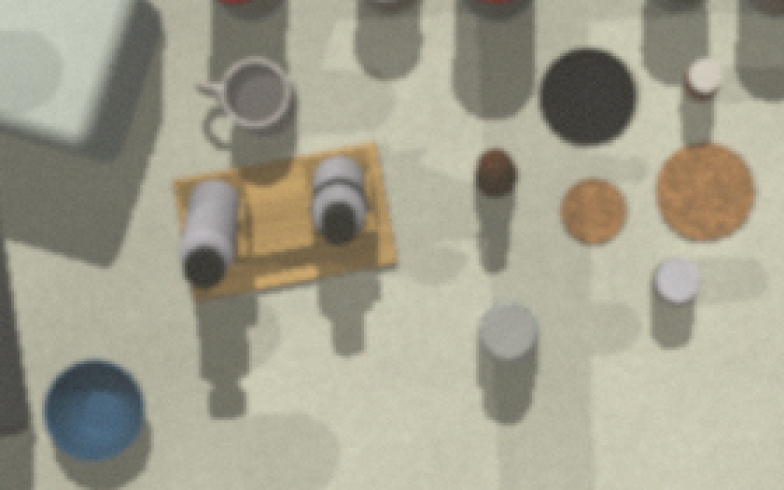

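Candidates for the mat: large cork disc, top (381,238) / scene (241,303); small cork disc, top (341,245); black disc, top (339,204). I choose the large cork one. Tall flask: no band, at the rack's left, top (203,253) / scene (433,217). Short flask: dark band and clip, top (250,245) / scene (391,240).

```bash
cat >> h.py <<'E'
def rackpt(p,P):  # p=(x,y,yaw)
    c,s=np.cos(p[2]),np.sin(p[2]);P=np.atleast_2d(P).astype(float)
    return np.c_[p[0]+c*P[:,0]-s*P[:,1],p[1]+s*P[:,0]+c*P[:,1],P[:,2]]
def flask(s,yb,off=0):  # point s along the axis in bay yb (rack frame, m)
    return np.array([.035-s*.5,yb,.038+s*3**.5/2])
E
python3 - <<'E'
from h import *
from scipy.optimize import least_squares
T=grab_frame("top");S=grab_frame("scene")
def hullrow(f,P):return proj(f,P)
C=np.array([[.075,.125,.012],[.075,-.125,.012],[-.075,-.125,.012],[-.075,.125,.012]])
tp=np.array([[192.5,234.3],[263.9,221.1],[271.8,263.6],[198.6,277.1]])
sp=np.array([[361,253.5],[389,284],[459,256]])
r=lambda p:np.r_[(proj(T,rackpt(p,C))-tp).ravel(),(proj(S,rackpt(p,C[[2,1,0]]))-sp).ravel()]
o=least_squares(r,[.43,.27,.18],loss="soft_l1");p=o.x;print(p,r(p).reshape(-1,2).round(1).tolist())
np.save("rack.npy",p)
for n,f in(("t",T),("s",S)):
    img=f["pixels"][:,:,::-1].copy();img=cv2.resize(img,None,fx=4,fy=4,interpolation=3)
    def circ(s,yb,rad,col):
        a=np.linspace(0,2*np.pi,40);q=np.array([flask(s,yb)+rad*(np.cos(t)*np.array([0,1,0])+np.sin(t)*np.array([3**.5/2,0,.5])) for t in a])
        cv2.polylines(img,[((proj(f,rackpt(p,q))+.5)*4).astype(int)],True,col,1)
    for yb,ss in((.075,((0,.03),(.145,.03),(.186,.023))),(-.075,((0,.03),(.105,.03),(.146,.02)))):
        for s,rd in ss:circ(s,yb,rd,(0,0,255))
    cv2.polylines(img,[((proj(f,rackpt(p,C))+.5)*4).astype(int)],True,(0,255,0),1)
    x0,y0=(180,205) if n=="t" else (350,165)
    cv2.imwrite(f"pics/fit_{n}.png",cv2.resize(img[y0*4:(y0+90)*4,x0*4:(x0+120)*4],None,fx=1.6,fy=1.6))
# mat
for f,n in((T,"top"),(S,"scene")):
    for m in spotter.outline_of(f,"mat")[:2]:
        ys,xs=np.nonzero(m["region"]);e=m["extent"];print(n,len(xs),onz(f,[(e[0]+e[2])/2,(e[1]+e[3])/2],.006),onz(f,[xs.mean(),ys.mean()],.006))
a=cv2.imread("pics/fit_t.png");b=cv2.imread("pics/fit_s.png");cv2.imwrite("pics/fit.png",cv2.resize(np.vstack([a,b]),(400*768//800,576)) if 0 else cv2.resize(np.hstack([a,b]),(800,300)))
E
```

```text
[0.59449766 0.25575416 0.18380002] [[-1.8, -0.7], [-0.2, -1.3], [0.1, -0.3], [-0.2, 0.3], [-1.4, -2.6], [-1.4, 0.6], [0.5, -1.1]]
top 434 [ 0.61253086 -0.11574779  0.006     ] [ 0.6053623 -0.1143633  0.006    ]
top 1022 [ 0.62041361 -0.25049233  0.006     ] [ 0.62881336 -0.24813244  0.006     ]
scene 1212 [ 0.62451806 -0.25240491  0.006     ] [ 0.62996461 -0.25253322  0.006     ]
scene 1399 [ 0.75415047 -0.10963035  0.006     ] [ 0.75029087 -0.11272628  0.006     ]
```

View pics/fit.png

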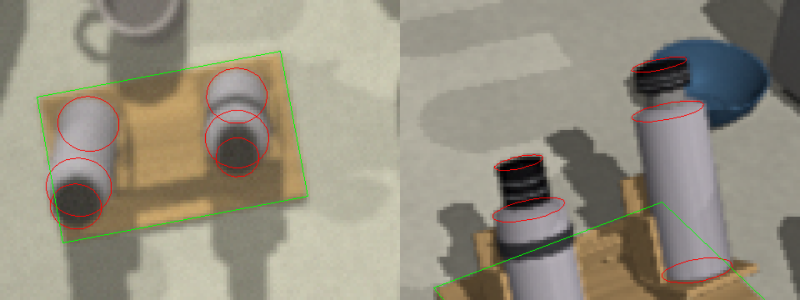

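```bash
cat >> h.py <<'E'
from scipy.spatial.transform import Rotation as Ro
def go(P,st=None,yaw=None):
    """shift in mm (tool axes) from measured pose to world P, and turn"""
    st=st or state();w,x,y,z=st["tool_rot"];R=Ro.from_quat([x,y,z,w]).as_matrix()
    h=np.arctan2(R[1,0],R[0,0]);t=None if yaw is None else round(h-yaw,3)
    return (R.T@(np.array(P)-st["tool_pos"])*1e3).round(1).tolist(),t
E
python3 - <<'E'
from h import *
p=np.load("rack.npy");W=lambda q:rackpt(p,q)[0]
C=W(flask(.186,.075)+[-.011,0,.019]);A=W(flask(.226,.075)+[-.011,0,.019])
print("captop",W(flask(.186,.075)),"press",C,"above",A)
s=state();print(go([.5,-.25,.33],yaw=p[2]),go(A,yaw=p[2]))
d=A-[.5,-.25,.33];print("d2 world",d*1e3)
c,sn=np.cos(p[2]),np.sin(p[2]);print("d2 rack axes (tool x, tool y=-racky, z down)",c*d[0]+sn*d[1],sn*d[0]-c*d[1],-d[2])
E
```

```text
captop [0.52376708 0.3188904  0.19908073] press [0.51295236 0.31687996 0.21808073] above [0.49328924 0.31322462 0.25272174]
([403.1, -237.7, -79.7], np.float64(0.118)) ([564.1, -777.4, -2.4], np.float64(0.118))
d2 world [ -6.71076084 563.22462209 -77.27825874]
d2 rack axes (tool x, tool y=-racky, z down) 0.09634108975495659 -0.554964326483717 0.07727825874471689
```

>>> {"fn": "apply_moves", "kwargs": {"series": [{"dx":34,"dy":-20,"dz":-8,"turn":0.118,"jaw":1},{"dx":68,"dy":-40,"dz":-16,"turn":0.118,"jaw":1},{"dx":102,"dy":-60,"dz":-24,"turn":0.118,"jaw":1},{"dx":136,"dy":-80,"dz":-32,"turn":0.118,"jaw":1},{"dx":170,"dy":-100,"dz":-40,"turn":0.118,"jaw":1}]}}

```text
time: 2.02
tool_pos: [0.3192, -0.4493, 0.2908]
tool_rot: [0.0, 0.996, 0.091, 0.0]
contact_force: [1.0, -1.1, 0.5]
gripper_width: 0.294
grasp_force: 0.0
```

>>> {"fn": "apply_moves", "kwargs": {"series": [{"dx":16,"dy":-36,"dz":-2,"jaw":1},{"dx":32,"dy":-72,"dz":-4,"jaw":1},{"dx":48,"dy":-108,"dz":-6,"jaw":1},{"dx":64,"dy":-144,"dz":-8,"jaw":1},{"dx":80,"dy":-180,"dz":-10,"jaw":1}]}}

```text
invalid input at $.series[0]: expected keys jaw, dx, dy, dz, turn
```

>>> {"fn": "apply_moves", "kwargs": {"series": [{"dx":16,"dy":-36,"jaw":1},{"dx":32,"dy":-72,"jaw":1},{"dx":48,"dy":-108,"jaw":1},{"dx":64,"dy":-144,"jaw":1},{"dx":80,"dy":-180,"jaw":1}]}}

```text
invalid input at $.series[0]: expected keys jaw, dx, dy, dz, turn
```

>>> {"fn": "apply_moves", "kwargs": {"series": [{"dx":16,"dy":-36,"jaw":1},{"dx":32,"dy":-72,"jaw":1},{"dx":48,"dy":-108,"jaw":1},{"dx":64,"dy":-144,"jaw":1},{"dx":80,"dy":-180,"jaw":1}]}}

```text
invalid input at $.series[0]: expected keys jaw, dx, dy, dz, turn
```

>>> {"fn": "apply_moves", "kwargs": {"series": [{"dx":16,"dy":-36,"dz":-2,"turn":0,"jaw":1},{"dx":32,"dy":-72,"dz":-4,"turn":0,"jaw":1},{"dx":48,"dy":-108,"dz":-6,"turn":0,"jaw":1},{"dx":64,"dy":-144,"dz":-8,"turn":0,"jaw":1},{"dx":80,"dy":-180,"dz":-10,"turn":0,"jaw":1}]}}

```text
time: 2.43
tool_pos: [0.3642, -0.2573, 0.3005]
tool_rot: [0.0, 0.996, 0.092, 0.0]
contact_force: [0.2, 0.3, 0.5]
gripper_width: 0.002
grasp_force: 0.0
```

>>> {"fn": "apply_moves", "kwargs": {"series": [{"dx":16,"dy":-36,"dz":0,"turn":0,"jaw":1},{"dx":32,"dy":-72,"dz":0,"turn":0,"jaw":1},{"dx":48,"dy":-108,"dz":0,"turn":0,"jaw":1},{"dx":64,"dy":-144,"dz":0,"turn":0,"jaw":1},{"dx":80,"dy":-180,"dz":0,"turn":0,"jaw":1}]}}

```text
time: 2.85
tool_pos: [0.4098, -0.0657, 0.3007]
tool_rot: [0.0, 0.996, 0.092, 0.001]
contact_force: [0.6, -1.1, -0.3]
gripper_width: 0.003
grasp_force: 0.0
```

>>> {"fn": "apply_moves", "kwargs": {"series": [{"dx":16,"dy":-36,"dz":0,"turn":0,"jaw":1},{"dx":32,"dy":-72,"dz":0,"turn":0,"jaw":1},{"dx":48,"dy":-108,"dz":0,"turn":0,"jaw":1},{"dx":64,"dy":-144,"dz":0,"turn":0,"jaw":1},{"dx":80,"dy":-180,"dz":0,"turn":0,"jaw":1}]}}

```text
time: 3.27
tool_pos: [0.4556, 0.1262, 0.3007]
tool_rot: [0.0, 0.996, 0.092, 0.001]
contact_force: [0.2, 0.1, 0.8]
gripper_width: 0.001
grasp_force: 0.0
```

>>> {"fn": "apply_moves", "kwargs": {"series": [{"dx":14,"dy":-35,"dz":0,"turn":0,"jaw":1},{"dx":28,"dy":-70,"dz":0,"turn":0,"jaw":1},{"dx":42,"dy":-105,"dz":0,"turn":0,"jaw":1},{"dx":56,"dy":-140,"dz":5,"turn":0,"jaw":1},{"dx":69,"dy":-173,"dz":10,"turn":0,"jaw":1}]}}

```text
time: 3.68
tool_pos: [0.492, 0.3091, 0.2907]
tool_rot: [-0.0, 0.996, 0.092, 0.001]
contact_force: [-0.1, -0.1, -0.1]
gripper_width: -0.002
grasp_force: 0.0
```

```bash
cat >> h.py <<'E'
def wproj(f,P):
    T=f["camera_from_world"];c=np.atleast_2d(P)@T[:3,:3].T+T[:3,3];K=f["mtx"]
    th=np.arctan2(np.hypot(c[:,0],c[:,1]),c[:,2]);ph=np.arctan2(c[:,1],c[:,0])
    return np.c_[K[0,2]+K[0,0]*th*np.cos(ph),K[1,2]+K[1,1]*th*np.sin(ph)]
def ring(p,s,yb,rad):
    a=np.linspace(0,2*np.pi,48);return rackpt(p,np.array([flask(s,yb)+rad*(np.cos(t)*np.array([0,1,0])+np.sin(t)*np.array([3**.5/2,0,.5])) for t in a]))
def draw(f,rings,name,fn,box=(0,0,640,480),k=3):
    img=cv2.resize(f["pixels"][:,:,::-1],None,fx=k,fy=k,interpolation=3)
    for r in rings: cv2.polylines(img,[((fn(f,r)+.5)*k).astype(int)],True,(0,0,255),1)
    img=img[box[1]*k:box[3]*k,box[0]*k:box[2]*k];q=min(800/img.shape[1],600/img.shape[0],1)
    cv2.imwrite("pics/"+name,cv2.resize(img,None,fx=q,fy=q,interpolation=cv2.INTER_AREA))
E
python3 - <<'E'
from h import *
p=np.load("rack.npy");f=grab_frame("wrist");print(state()["tool_pos"],f["mtx"][0].round(0))
draw(f,[ring(p,*a) for a in((.185,.075,.023),(.145,.075,.03),(.146,-.075,.02),(.105,-.075,.03))],"w1.png",wproj)
E
```

```text
[0.49172016 0.31346347 0.28834571] [372.   0. 319.]
```

View pics/w1.png

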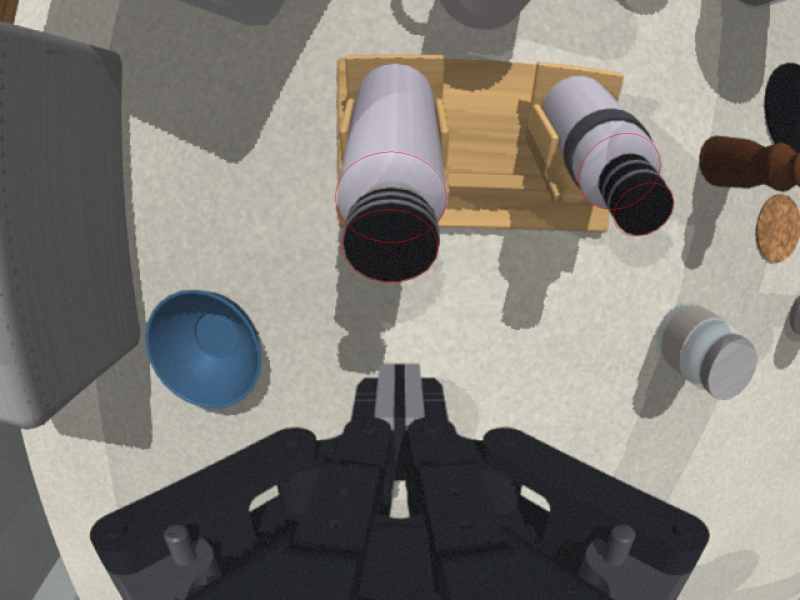

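>>> {"fn": "apply_moves", "kwargs": {"series": [{"dx":1,"dy":0,"dz":18,"turn":0,"jaw":1},{"dx":2,"dy":0,"dz":36,"turn":0,"jaw":1},{"dx":12,"dy":0,"dz":53,"turn":0,"jaw":1},{"dx":19,"dy":0,"dz":66,"turn":0,"jaw":1},{"dx":22,"dy":0,"dz":70.5,"turn":0,"jaw":1}]}}

```text
time: 4.15
tool_pos: [0.5131, 0.3103, 0.2169]
tool_rot: [0.001, 0.996, 0.092, -0.002]
contact_force: [0.1, 0.1, -0.9]
gripper_width: -0.001
grasp_force: 0.0
```

>>> {"fn": "apply_moves", "kwargs": {"series": [{"dx":1,"dy":0,"dz":1.7,"turn":0,"jaw":1},{"dx":2,"dy":0,"dz":3.5,"turn":0,"jaw":1},{"dx":3,"dy":0,"dz":5.2,"turn":0,"jaw":1},{"dx":4,"dy":0,"dz":7,"turn":0,"jaw":1},{"dx":5,"dy":0,"dz":8.7,"turn":0,"jaw":1}]}}

```text
time: 4.57
tool_pos: [0.5185, 0.3118, 0.2125]
tool_rot: [-0.0, 0.996, 0.092, 0.0]
contact_force: [-4.1, -1.5, 3.6]
gripper_width: -0.003
grasp_force: 2.5
```

>>> {"fn": "apply_moves", "kwargs": {"series": [{"dx":1,"dy":0,"dz":1.7,"turn":0,"jaw":1},{"dx":2,"dy":0,"dz":3.5,"turn":0,"jaw":1},{"dx":3,"dy":0,"dz":5.2,"turn":0,"jaw":1},{"dx":3,"dy":0,"dz":5.2,"turn":0,"jaw":1}]}}

```text
time: 4.9
tool_pos: [0.5218, 0.3123, 0.2059]
tool_rot: [-0.0, 0.996, 0.092, 0.001]
contact_force: [-0.1, 0.3, 2.8]
gripper_width: -0.003
grasp_force: 1.7
```

Run:
```python
from h import *
p=np.load("rack.npy");f=grab_frame("wrist");s=state();print(s["tool_pos"],s["contact_force"],s["tool_rot"])
draw(f,[ring(p,*a) for a in((.170,.075,.023),(.145,.075,.03))],"w2.png",wproj,(200,40,440,340))
```

```text
[0.52177145 0.31232526 0.20594226] [-1.16513144 -1.08268272  2.82843972] [-1.25215447e-04  9.95783096e-01  9.17372460e-02  5.36862976e-04]
```

View pics/w2.png

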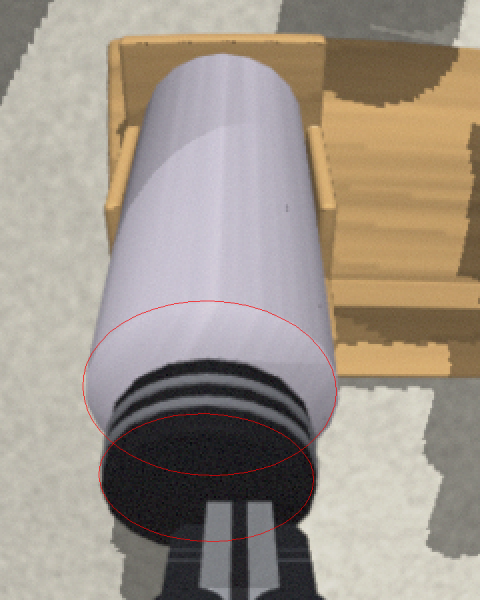

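>>> {"fn": "apply_moves", "kwargs": {"series": [{"dx":0.5,"dy":0,"dz":1,"turn":0,"jaw":1},{"dx":1,"dy":0,"dz":2,"turn":0,"jaw":1},{"dx":1,"dy":0,"dz":3,"turn":0,"jaw":1},{"dx":1,"dy":0,"dz":3,"turn":0,"jaw":1}]}}

```text
time: 5.28
tool_pos: [0.5229, 0.3126, 0.2033]
tool_rot: [-0.0, 0.996, 0.092, 0.001]
contact_force: [-0.7, 0.2, 3.6]
gripper_width: -0.001
grasp_force: 1.7
```

>>> {"fn": "apply_moves", "kwargs": {"series": [{"dx":0.5,"dy":0,"dz":1,"turn":0,"jaw":1},{"dx":1,"dy":0,"dz":2,"turn":0,"jaw":1},{"dx":1.5,"dy":0,"dz":3,"turn":0,"jaw":1},{"dx":1.5,"dy":0,"dz":3,"turn":0,"jaw":1}]}}

```text
time: 5.62
tool_pos: [0.5237, 0.3128, 0.2026]
tool_rot: [0.0, 0.996, 0.092, -0.0]
contact_force: [-7.2, -3.2, 13.6]
gripper_width: 0.003
grasp_force: 8.1
```

>>> {"fn": "apply_moves", "kwargs": {"series": [{"dx":0.5,"dy":0,"dz":1,"turn":0,"jaw":1},{"dx":1,"dy":0,"dz":2,"turn":0,"jaw":1},{"dx":1,"dy":0,"dz":2,"turn":0,"jaw":1}]}}

```text
time: 5.87
tool_pos: [0.524, 0.3129, 0.2025]
tool_rot: [0.0, 0.996, 0.092, -0.001]
contact_force: [-14.3, -6.5, 21.1]
gripper_width: -0.0
grasp_force: 13.3
```

Run:
```python
from h import *
p=np.load("rack.npy")
for s in(.25,.2,.130):
  P=rackpt(p,flask(s,.075))[0];print(s,P.round(4),go(P,yaw=p[2]))
```

```text
0.25 [0.4923 0.313  0.2545] ([-31.3, -6.0, -52.0], np.float64(0.0))
0.2 [0.5169 0.3176 0.2112] ([-6.2, -6.0, -8.7], np.float64(0.0))
0.13 [0.5513 0.324  0.1506] ([28.9, -6.0, 51.8], np.float64(0.0))
```

>>> {"fn": "apply_moves", "kwargs": {"series": [{"dx":-8,"dy":0,"dz":-14,"turn":0,"jaw":1},{"dx":-20,"dy":0,"dz":-35,"turn":0,"jaw":0},{"dx":-32,"dy":-6,"dz":-55,"turn":0,"jaw":0},{"dx":-32,"dy":-6,"dz":-55,"turn":0,"jaw":0},{"dx":-32,"dy":-6,"dz":-55,"turn":0,"jaw":0}]}}

```text
time: 6.28
tool_pos: [0.4924, 0.3133, 0.2535]
tool_rot: [-0.0, 0.996, 0.092, 0.001]
contact_force: [0.4, 0.4, -0.4]
gripper_width: 0.565
grasp_force: 0.0
```

>>> {"fn": "apply_moves", "kwargs": {"series": [{"dx":0,"dy":0,"dz":0,"turn":0,"jaw":0},{"dx":0,"dy":0,"dz":0,"turn":0,"jaw":0},{"dx":0,"dy":0,"dz":0,"turn":0,"jaw":0}]}}

```text
time: 6.53
tool_pos: [0.4919, 0.3125, 0.2508]
tool_rot: [0.001, 0.996, 0.092, -0.001]
contact_force: [-0.0, 0.2, 0.6]
gripper_width: 0.976
grasp_force: 0.0
```

Run:
```python
from h import *
p=np.load("rack.npy");f=grab_frame("wrist");s=state();print(s["tool_pos"],s["gripper_width"])
for q in(.25,.13):print(go(rackpt(p,flask(q,.075))[0],s,p[2]))
draw(f,[ring(p,*a) for a in((.170,.075,.023),(.145,.075,.03))],"w3.png",wproj,(160,40,480,340))
```

```text
[0.49205338 0.31253813 0.25113599] 0.9971193469644022
([0.3, -0.4, -3.4], np.float64(-0.0))
([60.6, -0.5, 100.4], np.float64(-0.0))
```

View pics/w3.png

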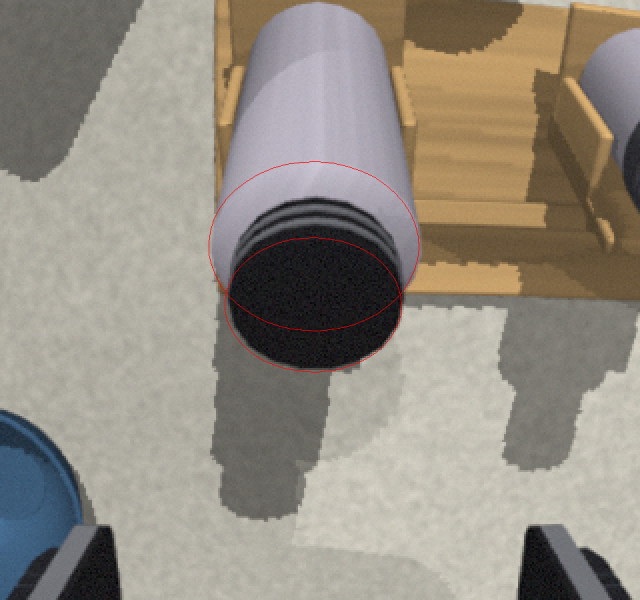

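>>> {"fn": "apply_moves", "kwargs": {"series": [{"dx":14,"dy":0,"dz":23,"turn":0,"jaw":0},{"dx":28,"dy":0,"dz":46,"turn":0,"jaw":0},{"dx":41,"dy":0,"dz":69,"turn":0,"jaw":0},{"dx":52,"dy":0,"dz":87,"turn":0,"jaw":0},{"dx":60,"dy":0,"dz":100,"turn":0,"jaw":0}]}}

```text
time: 7.0
tool_pos: [0.551, 0.3232, 0.1493]
tool_rot: [0.001, 0.996, 0.092, -0.002]
contact_force: [-0.3, 1.3, -0.3]
gripper_width: 1.003
grasp_force: 0.0
```

>>> {"fn": "apply_moves", "kwargs": {"series": [{"dx":0,"dy":0,"dz":0,"turn":0,"jaw":0},{"dx":0,"dy":0,"dz":0,"turn":0,"jaw":0}]}}

```text
time: 7.17
tool_pos: [0.5507, 0.3234, 0.1512]
tool_rot: [0.001, 0.996, 0.092, -0.002]
contact_force: [-0.2, -0.2, -0.3]
gripper_width: 1.002
grasp_force: 0.0
```

Run:
```python
from h import *
p=np.load("rack.npy");s=state();print(s["tool_pos"],s["contact_force"])
for q in(.13,):print(go(rackpt(p,flask(q,.075))[0],s,p[2]))
```

```text
[0.5506675  0.32338506 0.15121962] [-0.23430854 -0.16656009 -0.31074983]
([0.7, -0.5, 0.6], np.float64(-0.0))
```

>>> {"fn": "apply_moves", "kwargs": {"series": [{"dx":0,"dy":0,"dz":0,"turn":0,"jaw":1},{"dx":0,"dy":0,"dz":0,"turn":0,"jaw":1},{"dx":0,"dy":0,"dz":0,"turn":0,"jaw":1},{"dx":0,"dy":0,"dz":0,"turn":0,"jaw":1},{"dx":0,"dy":0,"dz":0,"turn":0,"jaw":1}]}}

```text
time: 7.58
tool_pos: [0.5516, 0.3244, 0.1552]
tool_rot: [-0.001, 0.996, 0.092, 0.001]
contact_force: [-1.7, -0.0, 5.8]
gripper_width: 0.687
grasp_force: 65.3
```

>>> {"fn": "apply_moves", "kwargs": {"series": [{"dx":-3,"dy":0,"dz":-5,"turn":0,"jaw":1},{"dx":-6,"dy":0,"dz":-10,"turn":0,"jaw":1},{"dx":-12,"dy":0,"dz":-20,"turn":0,"jaw":1},{"dx":-18,"dy":0,"dz":-31,"turn":0,"jaw":1},{"dx":-24,"dy":0,"dz":-42,"turn":0,"jaw":1}]}}

```text
time: 8.0
tool_pos: [0.5274, 0.3193, 0.1955]
tool_rot: [0.0, 0.996, 0.092, 0.0]
contact_force: [3.6, 0.3, -3.1]
gripper_width: 0.685
grasp_force: 65.1
```

>>> {"fn": "apply_moves", "kwargs": {"series": [{"dx":-9,"dy":0,"dz":-16,"turn":0,"jaw":1},{"dx":-19,"dy":0,"dz":-32,"turn":0,"jaw":1},{"dx":-28,"dy":0,"dz":-48,"turn":0,"jaw":1},{"dx":-48,"dy":0,"dz":-56,"turn":0,"jaw":1},{"dx":-70,"dy":0,"dz":-56,"turn":0,"jaw":1}]}}

```text
time: 8.42
tool_pos: [0.4582, 0.3067, 0.2534]
tool_rot: [-0.0, 0.996, 0.092, 0.001]
contact_force: [0.1, 0.7, -2.3]
gripper_width: 0.681
grasp_force: 65.1
```

>>> {"fn": "apply_moves", "kwargs": {"series": [{"dx":-20,"dy":0,"dz":0,"turn":0,"jaw":1},{"dx":-25,"dy":0,"dz":0,"turn":0,"jaw":1},{"dx":-25,"dy":0,"dz":0,"turn":0,"jaw":1}]}}

```text
time: 8.67
tool_pos: [0.4323, 0.3018, 0.2504]
tool_rot: [0.0, 0.996, 0.092, -0.001]
contact_force: [0.3, -0.4, -3.4]
gripper_width: 0.681
grasp_force: 65.1
```

Run:
```python
from h import *
p=np.load("rack.npy");s=state();f=grab_frame("scene");print(s["tool_pos"],s["contact_force"],s["grasp_force"])
d=s["tool_pos"]-rackpt(p,[0,0,0])[0];c,sn=np.cos(p[2]),np.sin(p[2]);print("rack",c*d[0]+sn*d[1],-sn*d[0]+c*d[1])
save(f,"s2.png",(330,80,530,290),2.8)
```

```text
[0.43225396 0.30178421 0.25038852] [ 0.34613529 -0.43717065 -3.35479173] 65.05040796822868
rack -0.1510981439687213 0.07490751517778892
```

View pics/s2.png

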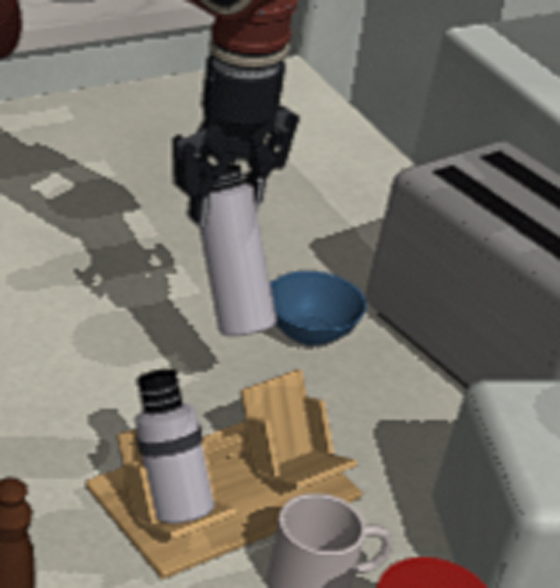

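>>> {"fn": "apply_moves", "kwargs": {"series": [{"dx":0,"dy":0,"dz":30,"turn":0,"jaw":1},{"dx":0,"dy":0,"dz":58,"turn":0,"jaw":1},{"dx":4,"dy":0,"dz":62,"turn":0,"jaw":1},{"dx":12,"dy":0,"dz":62,"turn":0,"jaw":1},{"dx":20,"dy":0,"dz":62,"turn":0,"jaw":1}]}}

```text
time: 9.13
tool_pos: [0.4553, 0.306, 0.1895]
tool_rot: [-0.0, 0.996, 0.092, 0.0]
contact_force: [0.5, -0.0, -2.9]
gripper_width: 0.682
grasp_force: 65.6
```

>>> {"fn": "apply_moves", "kwargs": {"series": [{"dx":5,"dy":0,"dz":0,"turn":0,"jaw":1},{"dx":10,"dy":0,"dz":-1,"turn":0,"jaw":1},{"dx":15,"dy":0,"dz":-3,"turn":0,"jaw":1},{"dx":20,"dy":0,"dz":-5,"turn":0,"jaw":1}]}}

```text
time: 9.47
tool_pos: [0.4736, 0.3095, 0.1945]
tool_rot: [0.0, 0.996, 0.092, -0.001]
contact_force: [-4.6, -0.7, -3.2]
gripper_width: 0.681
grasp_force: 65.2
```

>>> {"fn": "apply_moves", "kwargs": {"series": [{"dx":6,"dy":0,"dz":-2,"turn":0,"jaw":1},{"dx":12,"dy":0,"dz":-4,"turn":0,"jaw":1},{"dx":18,"dy":0,"dz":-7,"turn":0,"jaw":1},{"dx":24,"dy":0,"dz":-9,"turn":0,"jaw":1},{"dx":28,"dy":0,"dz":-10,"turn":0,"jaw":1}]}}

```text
time: 9.88
tool_pos: [0.5019, 0.3149, 0.205]
tool_rot: [-0.0, 0.996, 0.092, 0.0]
contact_force: [-4.5, -0.1, -1.3]
gripper_width: 0.684
grasp_force: 65.7
```

Run:
```python
from h import *
p=np.load("rack.npy");s=state();f=grab_frame("scene");print(s["tool_pos"],s["contact_force"],s["grasp_force"])
def edges():
  for r in spotter.outline_of(f,"tall_flask")[:1]:
    m=r["region"];print(r["conf"],r["extent"])
    ys,xs=np.nonzero(m);q=np.c_[xs,ys].astype(float);
    rows=[(y,xs[ys==y].mean()) for y in np.unique(ys)[8:-10]];a=np.polyfit(*np.array(rows).T,1);print("mid slope dx/dy",a[0])
edges()
t=s["tool_pos"]
for deg in(0,5,10,20,30):
  ax=np.array([-np.sin(np.radians(deg))*np.cos(p[2]),-np.sin(np.radians(deg))*np.sin(p[2]),np.cos(np.radians(deg))])
  u=proj(f,[t-.12*ax,t-.03*ax]);print(deg,(u[1,0]-u[0,0])/(u[1,1]-u[0,1]),u[0])
save(f,"s3.png",(330,80,530,290),2.8)
```

```text
[0.50191867 0.31486648 0.20500238] [-4.51695902 -0.07800116 -1.32060965] 65.6854146590922
0.86 [409.1, 164.4, 431.4, 221.5]
mid slope dx/dy -0.19520735310208906
0 -0.16908316840178844 [417.19607187 210.85355725]
5 -0.09943037326870592 [419.2951271  212.69898708]
10 -0.03575434521979809 [421.44161497 214.31300045]
20 0.07973308014633619 [425.82319864 216.78998036]
30 0.18678696093618719 [430.22671193 218.18088144]
```

View pics/s3.png

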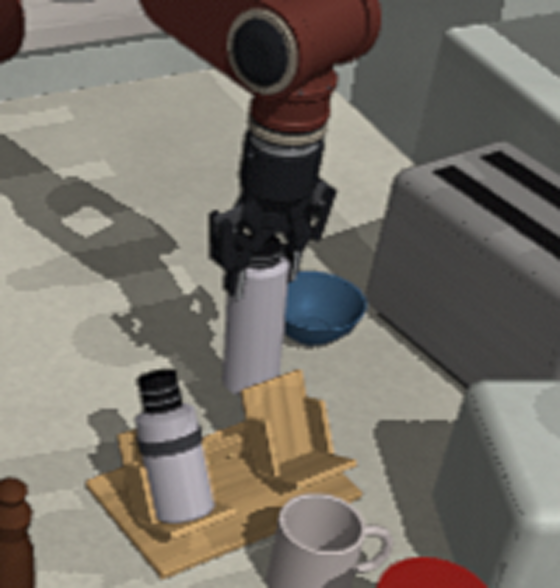

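>>> {"fn": "apply_moves", "kwargs": {"series": [{"dx":-10,"dy":0,"dz":0,"turn":0,"jaw":1},{"dx":-12,"dy":0,"dz":-25,"turn":0,"jaw":1},{"dx":-12,"dy":0,"dz":-55,"turn":0,"jaw":1},{"dx":-12,"dy":0,"dz":-90,"turn":0,"jaw":1},{"dx":-12,"dy":15,"dz":-115,"turn":0,"jaw":1}]}}

```text
time: 10.4
tool_pos: [0.4924, 0.2993, 0.3226]
tool_rot: [-0.001, 0.996, 0.093, 0.003]
contact_force: [0.4, -0.1, -1.8]
gripper_width: 0.685
grasp_force: 65.8
```

>>> {"fn": "apply_moves", "kwargs": {"series": [{"dx":2,"dy":25,"dz":-5,"turn":0,"jaw":1},{"dx":4,"dy":60,"dz":-5,"turn":0,"jaw":1},{"dx":6,"dy":95,"dz":-5,"turn":0,"jaw":1},{"dx":8,"dy":130,"dz":-5,"turn":0,"jaw":1},{"dx":10,"dy":165,"dz":-5,"turn":0,"jaw":1}]}}

```text
time: 10.82
tool_pos: [0.5325, 0.1357, 0.3248]
tool_rot: [0.0, 0.996, 0.092, 0.002]
contact_force: [0.9, 0.3, -2.4]
gripper_width: 0.683
grasp_force: 65.7
```

>>> {"fn": "apply_moves", "kwargs": {"series": [{"dx":2,"dy":35,"dz":0,"turn":0,"jaw":1},{"dx":4,"dy":70,"dz":0,"turn":0,"jaw":1},{"dx":6,"dy":105,"dz":0,"turn":0,"jaw":1},{"dx":8,"dy":140,"dz":0,"turn":0,"jaw":1},{"dx":10,"dy":175,"dz":0,"turn":0,"jaw":1}]}}

```text
time: 11.23
tool_pos: [0.5743, -0.035, 0.3247]
tool_rot: [0.001, 0.996, 0.092, 0.002]
contact_force: [0.2, 1.5, -3.1]
gripper_width: 0.681
grasp_force: 65.7
```

>>> {"fn": "apply_moves", "kwargs": {"series": [{"dx":4,"dy":35,"dz":0,"turn":0,"jaw":1},{"dx":8,"dy":70,"dz":0,"turn":0,"jaw":1},{"dx":12,"dy":105,"dz":0,"turn":0,"jaw":1},{"dx":16,"dy":140,"dz":0,"turn":0,"jaw":1},{"dx":16,"dy":165,"dz":0,"turn":0,"jaw":1}]}}

```text
time: 11.65
tool_pos: [0.6205, -0.1956, 0.3243]
tool_rot: [0.002, 0.996, 0.091, 0.002]
contact_force: [1.2, -0.1, -1.9]
gripper_width: 0.685
grasp_force: 65.8
```

Run:
```python
from h import *
s=state();print(s["tool_pos"],s["contact_force"],s["grasp_force"],go([.629,-.25,.32],s))
f=grab_frame("scene")
for r in spotter.outline_of(f,"tall_flask")[:1]:
    ys,xs=np.nonzero(r["region"]);print(r["conf"],r["extent"])
    a=np.polyfit(*np.array([(y,xs[ys==y].mean()) for y in np.unique(ys)[8:-10]]).T,1);print(a[0])
p=np.load("rack.npy");t=s["tool_pos"]
for d in(-5,0,5,10):
  e=np.radians(d);ax=np.array([-np.sin(e)*np.cos(p[2]),-np.sin(e)*np.sin(p[2]),np.cos(e)]);u=proj(f,[t-.12*ax,t-.03*ax]);print(d,(u[1,0]-u[0,0])/(u[1,1]-u[0,1]))
w=grab_frame("wrist");a=np.linspace(0,6.28,60)
R=np.c_[.629+.06*np.cos(a),-.25+.06*np.sin(a),a*0+.006]
draw(w,[R],"w4.png",wproj,k=1)
i=cv2.resize(cv2.imread("pics/w4.png"),(533,400));cx,cy=proj(f,[[.629,-.25,.1]])[0].astype(int)
j=f["pixels"][cy-120:cy+80,cx-65:cx+65,::-1].copy();cv2.polylines(j,[(proj(f,R)-[cx-65,cy-120]).astype(int)],True,(0,0,255),1)
cv2.imwrite("pics/m4.png",np.hstack([i,cv2.resize(j,(260,400),interpolation=3)]))
```

```text
[ 0.62048432 -0.19555794  0.32427638] [ 1.24889751 -0.08685469 -1.88788512] 65.76416145195253 ([-1.5, 55.1, 4.5], None)
0.94 [235.4, 186.4, 268.3, 257.0]
0.15598290598290618
-5 0.1070959602675263
0 0.14025004297133545
5 0.16956974695363344
10 0.1960644069592971
```

View pics/m4.png

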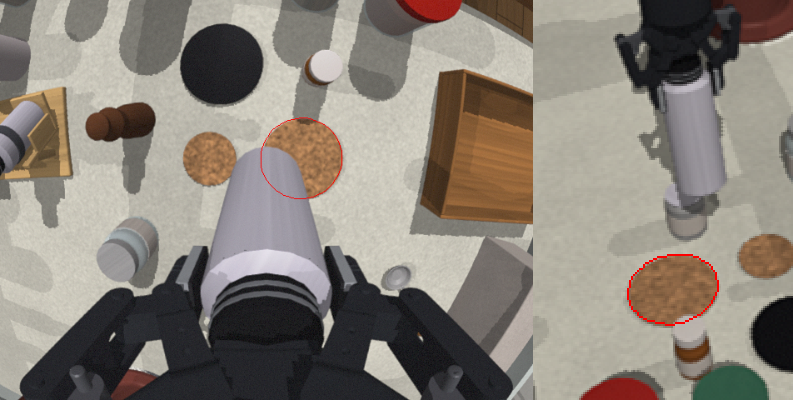

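>>> {"fn": "apply_moves", "kwargs": {"series": [{"dx":0,"dy":20,"dz":0,"turn":0,"jaw":1},{"dx":0,"dy":40,"dz":0,"turn":0,"jaw":1},{"dx":0,"dy":40,"dz":0,"turn":0,"jaw":1},{"dx":0,"dy":40,"dz":0,"turn":0,"jaw":1}]}}

```text
time: 12.13
tool_pos: [0.6271, -0.2312, 0.3242]
tool_rot: [0.0, 0.996, 0.092, 0.001]
contact_force: [0.3, 0.6, -3.8]
gripper_width: 0.678
grasp_force: 66.2
```

Run:
```python
from h import *
s=state();print(s["tool_pos"],s["contact_force"],go([.629,-.25,.15],s))
```

```text
[ 0.62706746 -0.23119563  0.32417451] [ 0.31864018  0.64509125 -3.76250136] ([-1.7, 18.8, 174.2], None)
```

>>> {"fn": "apply_moves", "kwargs": {"series": [{"dx":-2,"dy":19,"dz":35,"turn":0,"jaw":1},{"dx":-2,"dy":19,"dz":70,"turn":0,"jaw":1},{"dx":-2,"dy":19,"dz":105,"turn":0,"jaw":1},{"dx":-2,"dy":19,"dz":135,"turn":0,"jaw":1},{"dx":-2,"dy":19,"dz":160,"turn":0,"jaw":1}]}}

```text
time: 12.55
tool_pos: [0.6276, -0.2485, 0.1612]
tool_rot: [-0.001, 0.996, 0.092, -0.001]
contact_force: [0.1, 0.6, -3.3]
gripper_width: 0.683
grasp_force: 66.1
```

>>> {"fn": "apply_moves", "kwargs": {"series": [{"dx":0,"dy":0,"dz":5,"turn":0,"jaw":1},{"dx":0,"dy":0,"dz":10,"turn":0,"jaw":1},{"dx":0,"dy":0,"dz":12,"turn":0,"jaw":1},{"dx":0,"dy":0,"dz":14,"turn":0,"jaw":1},{"dx":0,"dy":0,"dz":16,"turn":0,"jaw":1}]}}

```text
time: 12.97
tool_pos: [0.6299, -0.2511, 0.1508]
tool_rot: [0.001, 0.996, 0.092, 0.002]
contact_force: [0.8, 0.0, -2.8]
gripper_width: 0.683
grasp_force: 66.2
```

>>> {"fn": "apply_moves", "kwargs": {"series": [{"dx":0,"dy":0,"dz":2,"turn":0,"jaw":1},{"dx":0,"dy":0,"dz":4,"turn":0,"jaw":1},{"dx":0,"dy":0,"dz":6,"turn":0,"jaw":1},{"dx":0,"dy":0,"dz":6,"turn":0,"jaw":1}]}}

```text
time: 13.3
tool_pos: [0.6291, -0.2509, 0.143]
tool_rot: [0.0, 0.996, 0.092, 0.001]
contact_force: [0.1, -0.2, -0.4]
gripper_width: 0.684
grasp_force: 66.4
```

>>> {"fn": "apply_moves", "kwargs": {"series": [{"dx":0,"dy":0,"dz":1,"turn":0,"jaw":1},{"dx":0,"dy":0,"dz":2,"turn":0,"jaw":1},{"dx":0,"dy":0,"dz":3,"turn":0,"jaw":1},{"dx":0,"dy":0,"dz":3,"turn":0,"jaw":1}]}}

```text
time: 13.63
tool_pos: [0.6301, -0.2509, 0.1427]
tool_rot: [0.001, 0.996, 0.092, 0.002]
contact_force: [-1.6, 2.7, 9.1]
gripper_width: 0.683
grasp_force: 67.4
```

>>> {"fn": "apply_moves", "kwargs": {"series": [{"dx":0,"dy":0,"dz":-2,"turn":0,"jaw":1},{"dx":0,"dy":0,"dz":-2,"turn":0,"jaw":0.2},{"dx":0,"dy":0,"dz":-2,"turn":0,"jaw":0},{"dx":0,"dy":0,"dz":-2,"turn":0,"jaw":0},{"dx":0,"dy":0,"dz":-2,"turn":0,"jaw":0}]}}

```text
time: 14.05
tool_pos: [0.6283, -0.2507, 0.1404]
tool_rot: [-0.0, 0.996, 0.092, -0.0]
contact_force: [0.8, 0.3, -0.0]
gripper_width: 1.003
grasp_force: 0.0
```

>>> {"fn": "apply_moves", "kwargs": {"series": [{"dx":0,"dy":0,"dz":0,"turn":0,"jaw":0},{"dx":0,"dy":0,"dz":-10,"turn":0,"jaw":0},{"dx":0,"dy":0,"dz":-30,"turn":0,"jaw":0},{"dx":0,"dy":0,"dz":-65,"turn":0,"jaw":0},{"dx":0,"dy":0,"dz":-100,"turn":0,"jaw":0}]}}

```text
time: 14.47
tool_pos: [0.6277, -0.2502, 0.2408]
tool_rot: [-0.001, 0.996, 0.092, -0.001]
contact_force: [0.2, -1.0, 0.5]
gripper_width: 1.001
grasp_force: 0.0
```

>>> {"fn": "apply_moves", "kwargs": {"series": [{"dx":0,"dy":0,"dz":-35,"turn":0,"jaw":0},{"dx":0,"dy":0,"dz":-60,"turn":0,"jaw":0}]}}

```text
time: 14.63
tool_pos: [0.6292, -0.251, 0.306]
tool_rot: [0.001, 0.996, 0.092, 0.002]
contact_force: [0.1, 0.2, 0.0]
gripper_width: 0.997
grasp_force: 0.0
```

Run:
```python
from h import *
f=grab_frame("scene");s=state();p=np.load("rack.npy")
a=np.linspace(0,6.28,60);rg=lambda r,z:np.c_[.629+r*np.cos(a),-.25+r*np.sin(a),a*0+z]
draw(f,[rg(.06,.006),rg(.023,.176),rg(.03,.006)],"s5.png",proj,(170,160,470,350))
print(s["tool_pos"])
c,sn=np.cos(p[2]),np.sin(p[2])
for q in(.20,.136):
  P=rackpt(p,flask(q,-.075))[0];print(q,P,go(P,s,p[2]))
```

```text
[ 0.63082091 -0.25186865  0.31225676]
0.2 [0.54430002 0.17013759 0.21120508] ([-9.0, -431.6, 97.2], np.float64(0.0))
0.136 [0.57576103 0.17598613 0.15577945] ([22.4, -432.1, 153.0], np.float64(0.0))
```

View pics/s5.png

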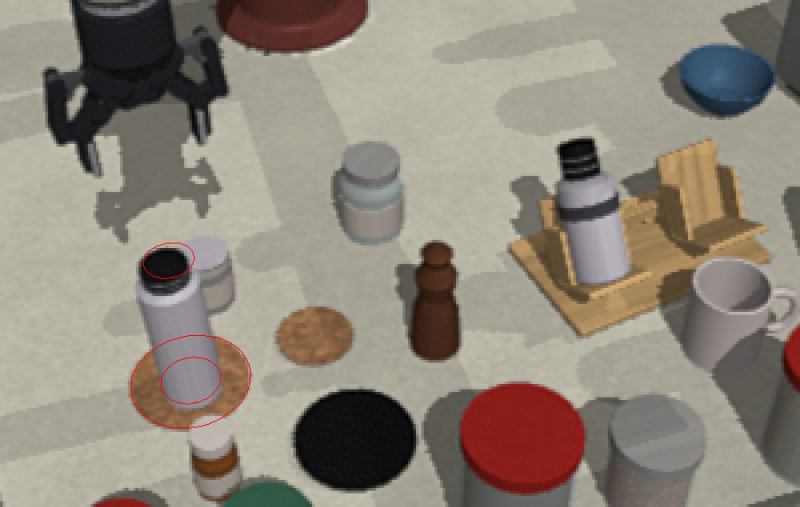

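>>> {"fn": "apply_moves", "kwargs": {"series": [{"dx":-1,"dy":-36,"dz":0,"turn":0,"jaw":0},{"dx":-2,"dy":-72,"dz":0,"turn":0,"jaw":0},{"dx":-3,"dy":-108,"dz":0,"turn":0,"jaw":0},{"dx":-4,"dy":-144,"dz":0,"turn":0,"jaw":0},{"dx":-5,"dy":-180,"dz":0,"turn":0,"jaw":0}]}}

```text
time: 15.1
tool_pos: [0.5901, -0.0732, 0.3014]
tool_rot: [0.0, 0.996, 0.091, 0.0]
contact_force: [1.0, 0.1, 0.3]
gripper_width: 0.998
grasp_force: 0.0
```

>>> {"fn": "apply_moves", "kwargs": {"series": [{"dx":-1,"dy":-36,"dz":0,"turn":0,"jaw":0},{"dx":-2,"dy":-72,"dz":0,"turn":0,"jaw":0},{"dx":-3,"dy":-108,"dz":0,"turn":0,"jaw":0},{"dx":-4,"dy":-144,"dz":0,"turn":0,"jaw":0},{"dx":-4,"dy":-180,"dz":0,"turn":0,"jaw":0}]}}

```text
time: 15.52
tool_pos: [0.5531, 0.1032, 0.3016]
tool_rot: [0.0, 0.996, 0.092, 0.001]
contact_force: [1.0, 0.5, 0.2]
gripper_width: 0.998
grasp_force: 0.0
```

>>> {"fn": "apply_moves", "kwargs": {"series": [{"dx":0,"dy":-35,"dz":10,"turn":0,"jaw":0},{"dx":0,"dy":-68,"dz":25,"turn":0,"jaw":0},{"dx":0,"dy":-70,"dz":55,"turn":0,"jaw":0},{"dx":0,"dy":-70,"dz":80,"turn":0,"jaw":0},{"dx":0,"dy":-70,"dz":80,"turn":0,"jaw":0}]}}

```text
time: 15.93
tool_pos: [0.5376, 0.1707, 0.2149]
tool_rot: [0.0, 0.996, 0.093, -0.005]
contact_force: [-0.6, -0.1, -1.2]
gripper_width: 0.997
grasp_force: 0.0
```

Run:
```python
from h import *
s=state();p=np.load("rack.npy");print(s["tool_pos"])
for q in(.20,.134):print(q,go(rackpt(p,flask(q,-.075))[0],s,p[2]))
f=grab_frame("wrist")
for r in spotter.outline_of(f,"short_cap")[:2]:
  ys,xs=np.nonzero(r["region"]);print(r["conf"],r["extent"])
R=ring(p,.146,-.075,.02);u=wproj(f,np.vstack([R,ring(p,.11,-.075,.02)]));print(u.min(0),u.max(0))
```

```text
[0.5376468  0.17069969 0.21494675]
0.2 ([6.5, 1.8, 3.7], np.float64(0.002))
0.134 ([40.0, 1.8, 60.5], np.float64(0.002))
0.81 [283.9, 143.9, 368.5, 244.4]
0.72 [76.7, 44.8, 381.7, 212.1]
[279.63423383 138.64143779] [362.12441878 241.34877989]
```

>>> {"fn": "apply_moves", "kwargs": {"series": [{"dx":6,"dy":3,"dz":5,"turn":0,"jaw":0},{"dx":14,"dy":4,"dz":20,"turn":0,"jaw":0},{"dx":24,"dy":4,"dz":36,"turn":0,"jaw":0},{"dx":33,"dy":4,"dz":51,"turn":0,"jaw":0},{"dx":38,"dy":4,"dz":60,"turn":0,"jaw":0}]}}

```text
time: 16.45
tool_pos: [0.5811, 0.1728, 0.1615]
tool_rot: [-0.0, 0.996, 0.091, 0.001]
contact_force: [-0.7, -0.2, 0.8]
gripper_width: 0.997
grasp_force: 0.0
```

>>> {"fn": "apply_moves", "kwargs": {"series": [{"dx":0,"dy":0,"dz":0,"turn":0,"jaw":0},{"dx":0,"dy":0,"dz":0,"turn":0,"jaw":0}]}}

```text
time: 16.62
tool_pos: [0.5799, 0.1731, 0.1617]
tool_rot: [-0.0, 0.996, 0.091, 0.0]
contact_force: [0.2, 0.1, 0.5]
gripper_width: 0.999
grasp_force: 0.0
```

Run:
```python
from h import *
s=state();p=np.load("rack.npy");print(s["tool_pos"],s["contact_force"])
print(go(rackpt(p,flask(.134,-.075))[0],s,p[2]))
f=grab_frame("wrist")
for r in spotter.outline_of(f,"short_cap")[:1]:print(r["conf"],r["extent"])
u=wproj(f,np.vstack([ring(p,.146,-.075,.02),ring(p,.11,-.075,.02)]));print(u.min(0),u.max(0))
```

```text
[0.57989504 0.17310156 0.16173841] [0.15726373 0.08613474 0.46579462]
([-2.5, -3.6, 7.7], np.float64(-0.001))
0.6 [262.2, 254.7, 363.3, 371.9]
[256.8446571  249.19124547] [358.45738517 370.31421764]
```

>>> {"fn": "apply_moves", "kwargs": {"series": [{"dx":-2.5,"dy":-2,"dz":3,"turn":0,"jaw":0},{"dx":-2.5,"dy":-2.5,"dz":6.5,"turn":0,"jaw":0},{"dx":-2.5,"dy":-2.5,"dz":6.5,"turn":0,"jaw":0}]}}

```text
time: 16.97
tool_pos: [0.5757, 0.1756, 0.1541]
tool_rot: [-0.0, 0.996, 0.092, -0.0]
contact_force: [-0.1, -0.5, -1.4]
gripper_width: 1.0
grasp_force: 0.0
```

>>> {"fn": "apply_moves", "kwargs": {"series": [{"dx":0,"dy":0,"dz":0,"turn":0,"jaw":1},{"dx":0,"dy":0,"dz":0,"turn":0,"jaw":1},{"dx":0,"dy":0,"dz":0,"turn":0,"jaw":1},{"dx":0,"dy":0,"dz":0,"turn":0,"jaw":1},{"dx":0,"dy":0,"dz":0,"turn":0,"jaw":1}]}}

```text
time: 17.38
tool_pos: [0.5762, 0.1762, 0.155]
tool_rot: [-0.001, 0.996, 0.092, 0.0]
contact_force: [-1.9, 2.8, 2.0]
gripper_width: 0.452
grasp_force: 60.7
```

>>> {"fn": "apply_moves", "kwargs": {"series": [{"dx":0,"dy":0,"dz":0,"turn":0,"jaw":1},{"dx":0,"dy":0,"dz":0,"turn":0,"jaw":1},{"dx":0,"dy":0,"dz":0,"turn":0,"jaw":1}]}}

```text
time: 17.63
tool_pos: [0.5762, 0.1762, 0.1549]
tool_rot: [-0.001, 0.996, 0.092, 0.0]
contact_force: [-1.9, 4.8, 4.8]
gripper_width: 0.453
grasp_force: 60.9
```

>>> {"fn": "apply_moves", "kwargs": {"series": [{"dx":-1,"dy":0,"dz":-1.7,"turn":0,"jaw":1},{"dx":-2.5,"dy":0,"dz":-4.3,"turn":0,"jaw":1},{"dx":-4,"dy":0,"dz":-7,"turn":0,"jaw":1},{"dx":-5.5,"dy":0,"dz":-9.5,"turn":0,"jaw":1},{"dx":-7,"dy":0,"dz":-12.1,"turn":0,"jaw":1}]}}

```text
time: 18.05
tool_pos: [0.5701, 0.175, 0.1657]
tool_rot: [-0.001, 0.996, 0.092, 0.001]
contact_force: [4.2, 7.0, -3.7]
gripper_width: 0.45
grasp_force: 60.7
```

>>> {"fn": "apply_moves", "kwargs": {"series": [{"dx":-1,"dy":0,"dz":-1.7,"turn":0,"jaw":1},{"dx":-2,"dy":0,"dz":-3.5,"turn":0,"jaw":1},{"dx":-2.5,"dy":0,"dz":-4.3,"turn":0,"jaw":1},{"dx":-2.5,"dy":0,"dz":-4.3,"turn":0,"jaw":1}]}}

```text
time: 18.38
tool_pos: [0.5675, 0.1745, 0.1701]
tool_rot: [-0.001, 0.996, 0.092, 0.001]
contact_force: [2.7, 5.4, -2.6]
gripper_width: 0.452
grasp_force: 60.7
```

>>> {"fn": "apply_moves", "kwargs": {"series": [{"dx":-0.7,"dy":0,"dz":-1.2,"turn":0,"jaw":1},{"dx":-1.3,"dy":0,"dz":-2.3,"turn":0,"jaw":1},{"dx":-1.3,"dy":0,"dz":-2.3,"turn":0,"jaw":1}]}}

```text
time: 18.63
tool_pos: [0.5672, 0.1745, 0.1706]
tool_rot: [-0.001, 0.996, 0.092, 0.003]
contact_force: [12.2, 8.6, -13.3]
gripper_width: 0.448
grasp_force: 62.4
```

>>> {"fn": "apply_moves", "kwargs": {"series": [{"dx":-0.6,"dy":0,"dz":-1,"turn":0,"jaw":1},{"dx":-0.6,"dy":0,"dz":-1,"turn":0,"jaw":1},{"dx":-0.6,"dy":0,"dz":-1,"turn":0,"jaw":1}]}}

```text
time: 18.88
tool_pos: [0.5671, 0.1744, 0.1707]
tool_rot: [-0.001, 0.996, 0.092, 0.003]
contact_force: [16.9, 10.0, -17.9]
gripper_width: 0.452
grasp_force: 63.0
```

>>> {"fn": "apply_moves", "kwargs": {"series": [{"dx":0.7,"dy":0,"dz":1.2,"turn":0,"jaw":1},{"dx":0.7,"dy":0,"dz":1.2,"turn":0,"jaw":0},{"dx":0.7,"dy":0,"dz":1.2,"turn":0,"jaw":0},{"dx":0.7,"dy":0,"dz":1.2,"turn":0,"jaw":0},{"dx":0.7,"dy":0,"dz":1.2,"turn":0,"jaw":0}]}}

```text
time: 19.3
tool_pos: [0.5659, 0.1731, 0.1731]
tool_rot: [0.0, 0.996, 0.092, 0.0]
contact_force: [-0.1, -0.5, -0.2]
gripper_width: 0.98
grasp_force: 0.0
```

>>> {"fn": "apply_moves", "kwargs": {"series": [{"dx":0,"dy":0,"dz":0,"turn":0,"jaw":0},{"dx":-5,"dy":0,"dz":-9,"turn":0,"jaw":0},{"dx":-18,"dy":0,"dz":-31,"turn":0,"jaw":0},{"dx":-36,"dy":0,"dz":-62,"turn":0,"jaw":0},{"dx":-52,"dy":0,"dz":-95,"turn":0,"jaw":0}]}}

```text
time: 19.72
tool_pos: [0.5128, 0.1636, 0.2681]
tool_rot: [0.0, 0.996, 0.092, -0.001]
contact_force: [1.0, -0.1, 0.6]
gripper_width: 1.001
grasp_force: 0.0
```

>>> {"fn": "apply_moves", "kwargs": {"series": [{"dx":-20,"dy":0,"dz":-30,"turn":0,"jaw":0},{"dx":-20,"dy":0,"dz":-30,"turn":0,"jaw":0},{"dx":-20,"dy":0,"dz":-30,"turn":0,"jaw":0}]}}

```text
time: 19.97
tool_pos: [0.4953, 0.1604, 0.3021]
tool_rot: [-0.0, 0.996, 0.092, 0.004]
contact_force: [-0.4, 0.5, 0.2]
gripper_width: 0.993
grasp_force: 0.0
```

Run:
```python
from h import *
p=np.load("rack.npy");f=grab_frame("wrist");g=grab_frame("scene");print(state()["tool_pos"],state()["contact_force"])
def dark(f,fn,P,half=45):  # extent of the black cap round its predicted place
    u=fn(f,P);c=u.mean(0).astype(int);x0,y0=np.maximum(c-half,0)
    m=(f["pixels"][y0:c[1]+half,x0:c[0]+half].max(2)<60).astype(np.uint8)
    n,l,st,ce=cv2.connectedComponentsWithStats(m);k=l[c[1]-y0,c[0]-x0];
    return st[k][:2]+[x0,y0],st[k][:2]+st[k][2:4]+[x0,y0],"pred",u.min(0).round(1),u.max(0).round(1)
for top in(.146,.164):
    P=np.vstack([ring(p,top,-.075,.02),ring(p,top-.036,-.075,.02)]);print(top,"wrist",*dark(f,wproj,P),"scene",*dark(g,proj,P,18))
for n,h,fn in(("w",f,wproj),("s",g,proj)):
    for r in spotter.outline_of(h,"short_cap")[:1]:print(n,r["conf"],r["extent"])
for r in spotter.outline_of(g,"tall_flask")[:1]:print(r["conf"],r["extent"])
```

```text
[0.49460213 0.16021244 0.29774401] [-0.01023404  0.10679601 -0.71585818]
0.146 wrist [288  99] [348 159] pred [288.1  80.8] [345.4 150.1] scene [378 206] [393 222] pred [377.9 211. ] [394.9 228.2]
0.164 wrist [288  99] [348 164] pred [286.3  90.2] [347.  164.3] scene [378 206] [393 222] pred [376.5 204.7] [393.7 221.9]
w 0.71 [288.4, 91.7, 351.8, 165.8]
s 0.76 [374.7, 204.6, 394.2, 223.6]
0.83 [224.3, 252.3, 253.2, 313.9]
```

```bash
python3 -c "
from plant import ticket
print(ticket.job_done())"
```

```text
the job is handed in; nothing more can be done
None
```

The job is handed in: the tall flask's cap was pressed home while it leaned in the rack, the flask now stands upright on the large cork mat, and the short flask's cap is pulled up to its stop. The clock read about 20 s of the 54 s allowed, and the final camera measurements showed the short cap up and the flask still standing.

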